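# Feel the locating pin into the stage's blind hole

## Task

Take the locating pin out of its parking block and set it upright in the blind hole of the black plate that shows in the window of the positioning stage. Nobody knows where in the window the hole is: feel for it by sliding the pin's tip lightly over the plate (never press or push harder than about 20 N) until it drops in. Bring the pin fully home, its collar flat on the plate, before you let go, and leave the flask and the rubber stopper where they stand.

Things in the scene. Friction and masses are not known exactly. Their poses are not given: they have to be found in the camera images.
- stage: positioning stage, a fixed square grey housing 130 x 130 mm, 53 mm high, its aluminium cover frame 3 mm thick on top; origin at the centre of its underside, z up, x and y along its sides. In the middle of the cover a square window 60 x 60 mm (sides along x and y), through which shows the level plain black plate with one blind round hole, 11.5 mm across, 1.5 mm chamfer, 24 mm deep
- window (a point): centre of the window at the height of the plate's top (50 mm above the stage's origin), axes as the stage. The hole is not measured: its centre lies anywhere within 12 mm of this point along x and within 12 mm along y; the plate is clamped sideways. The plate is on springs: it starts to sink at about 2 N, then 1.5 N per mm, to a hard stop 5 mm down (9.5 N), and rises again when freed
- pin: loose metal locating pin, about 70 g, 70 mm long, upright in the parking block; origin at its tip, z towards the handle. From the tip up: conical nose 3 mm widening to 10 mm across over 7 mm, round shank 10 mm across up to the collar's underside at 20 mm, collar 22 mm across and 4 mm thick, square handle 18 x 18 mm from 24 to 70 mm, sides along the pin's x and y
- pin_tip (a point): the point of the pin, same as its origin; with the pin fully home it is 30 mm above the stage's origin plane
- holder: parking block, fixed, 50 x 50 mm and 40 mm high on a 66 mm square foot; origin at the centre of its underside; a vertical 14 mm through hole in its middle holds the pin, whose collar rests on the block's top, the tip 20 mm above the worktop
- flask: small conical flask, 66 mm across, 105 mm high, loose, between block and stage near the front edge; origin under its centre; must stay put
- stopper: rubber stopper, 25 mm across, 26 mm high, loose, behind the gap between block and stage; origin under its centre; must stay put
There are look-alikes about, which are no part of the job. There is more than one size of the pin; the one meant has the size given above.

How it is judged:
On the way, in this order (a step that is already met when the one before it is completed fails the run):
1. the pin is lifted clear of the parking block (z of pin_tip in the frame of holder above 0.045 m), for 0.1 s.
2. the pin's shank is in the plate's hole while the fingers still hold the pin (z of pin_tip in the frame of stage below 0.036 m and x of pin_tip in the frame of stage between -0.02 and 0.02 m and y of pin_tip in the frame of stage between -0.02 and 0.02 m and contact force between the fingers and pin above 0.5 N), for 0.1 s.
At the end, for the whole second after the job is handed in: The pin stands upright (within 0.06 rad) and at rest in the hole of the stage's plate, fully home: its tip less than 32 mm above the stage's origin plane (30 mm is home) (z of pin_tip in the frame of stage between 0.026 and 0.032 m and x of pin_tip in the frame of stage between -0.02 and 0.02 m and y of pin_tip in the frame of stage between -0.02 and 0.02 m and angle between pin's own z axis and vertical below 0.06 rad and linear speed of pin below 0.02 m/s); the robot touches nothing.
It fails at once if the pin presses or pushes on the stage with more than 22 N (contact force between pin and stage above 22 N).
It fails at once if the flask is shifted by more than 20 mm (distance of flask from where it was at the start of the episode above 0.02 m).
It fails at once if the stopper is shifted by more than 20 mm (distance of stopper from where it was at the start of the episode above 0.02 m).
It also fails if it takes over 72 s, if anything falls off the work surface, if the arm or the gripper's body presses on something with over 40 N, if the wrist force passes 120 N, or if a joint passes its speed limit or range.

## Robot

A 7-joint arm with a two-finger parallel gripper is mounted at the origin on a cart in front of the work surface, level with it; the furniture and walls round the work are solid. World frame = base frame: x ahead of the robot, y to its left, z up, the work surface at z = 0. Lengths are in m, angles in rad, forces in N, time in s.
With the tool pointing down it reaches from about 0.425 to 0.875 m from the base axis. Payload 8.4 kg.
Tool frame: the origin (TCP) lies midway between the tips of the shut fingers; the grasp point (between the pads) lies 19 mm behind it; z points along the fingers, y is the direction in which the jaws open and shut (so a half turn about z gives the same grasp; the last joint's range is limited). The gripper opens to 87 mm and grips with 3 to 60 N. Pads are 19 mm wide; open, the fingers measure 117 mm over their backs; the gripper's body (75 mm by 190 mm) begins 51 mm behind the grasp point.
Start: joints at [-1.437, 0.333, 0.04, 1.465, -0.013, 1.343, -0.059], TCP at [0.15, 0.632, 0.223] pointing down, gripper open.
Joint ranges: [-2.58, 2.58], [-0.38, 2.09], [-1.3, 1.39], [0.25, 2.4], [-1.5, 4.64], [0.08, 2.09], [-2.65, 2.65]. Speed limits (rad/s): [2.22, 2.22, 2.79, 2.79, 3.14, 3.14, 3.14].

## Interface

Orientations are given as a unit quaternion [x, y, z, w].
In Python, from cell import bot, hand, kin, snapshot, workorder gives the robot as it stands. Calls block until the motion is done:
- bot.move_to(position, orientation): joint-space move of the TCP to a pose.
- bot.move_straight(position, orientation=None, feed=0.15, stop_force=None): straight line of the TCP; orientation=None keeps the orientation; feed is the mean speed in m/s. With stop_force (N) it stops when the force on the tool has changed by that much, and returns True; else False.
- bot.movej(angles): joint-space move.
- hand.open_gripper() and hand.grab(force=None): open the fingers fully, or close them until they stop; force is the grip in N (None keeps the last).
- bot.wait(seconds).
- kin.inverse_kinematics(position, orientation): joint angles nearest the present ones, or None.
- snapshot(name): name is "side" or "top"; returns a dict with "color" (480x640x3 uint8, red, green, blue), "fx", "fy", "cx", "cy" (pixels), "eye" and "attitude" of the camera in the world. Camera axes: x right, y down, z forward; pixel columns grow to the right and rows downward; lengths in m; the calibration is good to about 2 mm. A picture is of the moment at which its call begins. There is no depth.
A pose or a line that the arm cannot do raises bot.Unreachable and nothing moves.
- workorder.sign_off(): hands the job in, once; it reports no verdict.
Readings, each from a call of its own:
- bot.current_time(): time.
- bot.current_q(): joint angles.
- bot.current_qd(): joint speeds.
- bot.current_effort(): joint torques, N m.
- bot.current_eef_pos(): TCP position.
- bot.current_ee_rot(): TCP orientation.
- bot.current_wrist_force(): force on the tool from outside, world axes, zero at the start.
- bot.current_moment(): the same for the moment, N m.
- bot.current_gripper_width(): opening from 0.0 (shut) to 1.0 (fully open).
Only numpy, scipy, OpenCV 4.12 (cv2) and the standard library are available. Lean on these libraries where they do the work, as an engineer would, in place of code of your own. Each camera call takes 0.05 s, during which the arm holds its last target.

## Working session

There is one attempt and no reset: what is moved stays moved. The work goes in short steps, each a Python script; the robot and the scene stay as the last script left them, time stands still between calls to the robot, and variables do not carry over. Pictures are saved under pics/ and viewed, and the job is handed in when it is done.

```bash
ls; mkdir -p pics; python3 - <<'E'
from cell import bot,hand,kin,snapshot,workorder
import cv2,numpy as np
for n in("side","top"):
    s=snapshot(n); cv2.imwrite(f"pics/{n}0.png",s["color"][:,:,::-1])
    print(n,s["fx"],s["fy"],s["cx"],s["cy"],s["eye"],s["attitude"])
print(bot.current_time(),bot.current_eef_pos(),bot.current_ee_rot(),bot.current_wrist_force())
E
```

```text
pics
side 474.9916178968496 474.9916178968496 314.6362638028319 243.87002239369195 [ 0.46783623 -0.68840443  0.61180907] [ 0.90932657 -0.01273094  0.01770341 -0.41551138]
top 467.8858441238989 467.8858441238989 321.4297236664578 230.02422203232447 [ 0.42431366 -0.04972849  0.91786304] [-0.69768199  0.71557013 -0.03188916  0.0135023 ]
0.1 [0.14986958 0.63204186 0.22174434] [ 1.16137251e-01  9.93232894e-01 -7.44501737e-04 -4.30870519e-05] [-0.73783796  0.13628328  0.11808586]
```

View pics/side0.png

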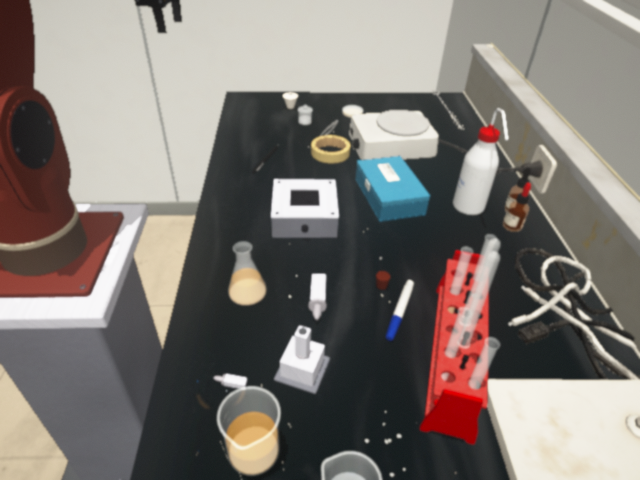

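View pics/top0.png

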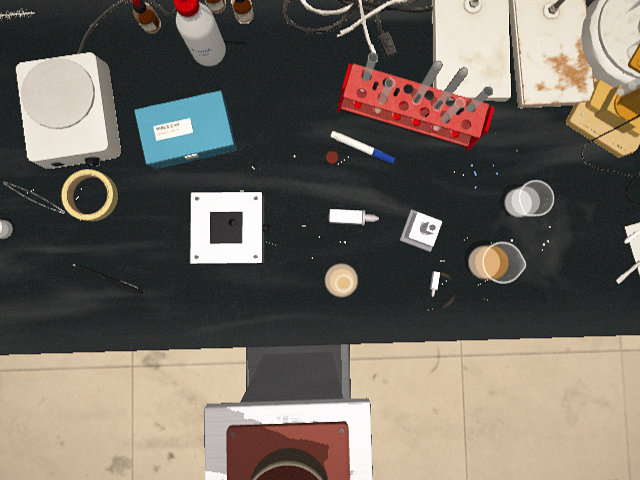

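```bash
python3 - <<'E'
import cv2,numpy as np
t=cv2.imread("pics/top0.png"); s=cv2.imread("pics/side0.png")
a=cv2.resize(t[185:270,185:270],(400,400),interpolation=cv2.INTER_CUBIC); a=np.clip(a.astype(float)*2.0,0,255).astype(np.uint8)
b=cv2.resize(t[190:270,380:460],(400,400),interpolation=cv2.INTER_CUBIC)
cv2.imwrite("pics/c1.png",np.hstack([a,b]))
a=cv2.resize(s[170:245,265:345],(400,375),interpolation=cv2.INTER_CUBIC)
b=cv2.resize(s[320:395,265:345],(400,375),interpolation=cv2.INTER_CUBIC)
cv2.imwrite("pics/c2.png",np.hstack([a,b]))
E
```

```text
(no output)
```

View pics/c1.png

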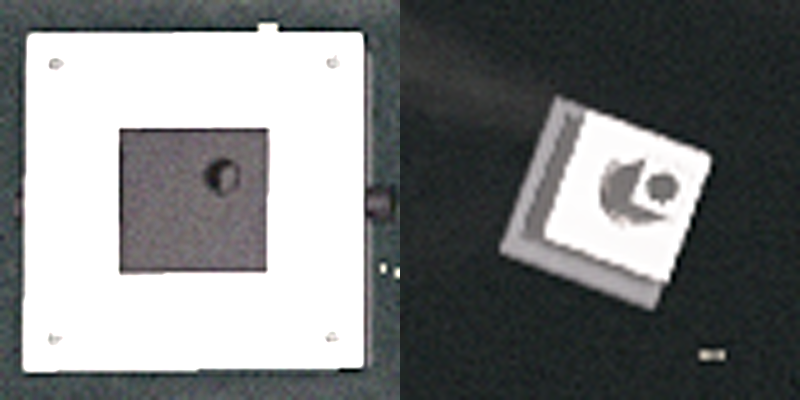

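View pics/c2.png

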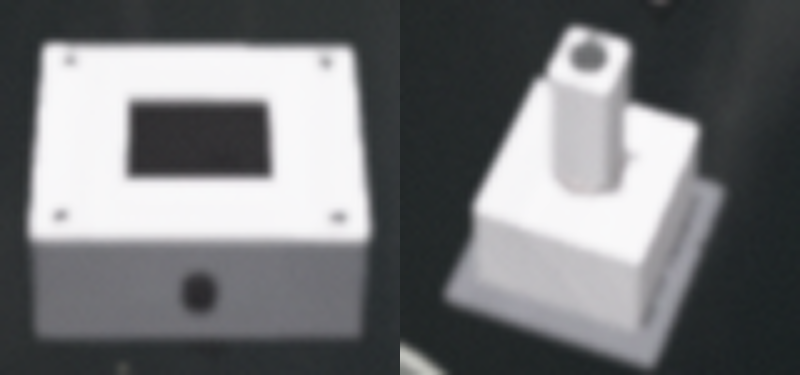

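```bash
cat > h.py <<'E'
import numpy as np
from scipy.spatial.transform import Rotation as R
C={"side":(474.99,314.636,243.87,[0.46783623,-0.68840443,0.61180907],[0.90932657,-0.01273094,0.01770341,-0.41551138]),
"top":(467.886,321.43,230.024,[0.42431366,-0.04972849,0.91786304],[-0.69768199,0.71557013,-0.03188916,0.0135023])}
def px(c,u,v,z):
    f,cx,cy,e,q=C[c]; e=np.array(e); d=R.from_quat(q).apply([(u-cx)/f,(v-cy)/f,1]); return e+d*(z-e[2])/d[2]
def proj(c,p):
    f,cx,cy,e,q=C[c]; d=R.from_quat(q).inv().apply(np.array(p)-e); return d[:2]/d[2]*f+[cx,cy]
E
python3 - <<'E'
from h import *
np.set_printoptions(precision=4,suppress=True)
T=lambda u,v,z,x0,y0,s:px("top",x0+u/s-.5*0,y0+v/s,z)
def show(n,c,pts,z):
    P=np.array([px(c,u,v,z) for u,v in pts]); d=np.diff(np.vstack([P,P[:1]]),axis=0)
    print(n,c,P[:,:2].mean(0),np.linalg.norm(d,axis=1),np.degrees(np.arctan2(d[:,1],d[:,0])))
a=400/85
f1=lambda L:[(185+u/a,185+v/a) for u,v in L]
show("cover","top",f1([(27,31),(363,31),(365,372),(24,371)]),.053)
show("win","top",f1([(120,128),(267,128),(267,271),(120,272)]),.053)
print("spot",px("top",*f1([(222,177)])[0],.05))
f2=lambda L:[(380+(u-400)/5,190+v/5) for u,v in L]
show("hold","top",f2([(583,108),(712,155),(668,283),(545,238)]),.04)
print("pintop",px("top",*f2([(661,187)])[0],.09))
g=lambda L:[(265+(u-400)/5,320+v/5) for u,v in L]
show("pintop","side",g([(575,25),(630,42),(612,90),(552,75)]),.09)
print(px("side",*g([(588,57)])[0],.09))
show("hold","side",g([(538,80),(698,125),(640,262),(475,208)]),.04)
g=lambda L:[(265+u/5,170+v/5) for u,v in L]
show("cover","side",g([(45,45),(353,47),(370,240),(30,238)]),.053)
show("win","side",g([(129,101),(267,101),(271,178),(127,177)]),.053)
for n,u,v in(("stopper",332,157),("flask",341,280)): print(n,px("top",u,v,.026 if n=="stopper" else .05))
E
```

```text
cover top [0.4884 0.1021] [0.1317 0.1342 0.1323 0.1333] [-91.2841 179.3026  88.3234  -0.9701]
win top [0.4888 0.1027] [0.0574 0.0562 0.0572 0.0565] [-91.3484 179.13    88.9489  -0.6257]
spot [0.4976 0.0919 0.05  ]
hold top [ 0.4773 -0.27  ] [0.0521 0.0516 0.0495 0.0516] [-111.4562  158.629    68.4616  -18.4849]
pintop [ 0.4771 -0.2698  0.09  ]
pintop side [ 0.4795 -0.271 ] [0.0165 0.0174 0.0172 0.0186] [ -22.6466 -108.2664  161.4987   69.3164]
[ 0.4783 -0.2707  0.09  ]
hold side [ 0.4785 -0.2708] [0.0504 0.0504 0.0502 0.0488] [ -20.4464 -111.9273  157.7251   68.2044]
cover side [0.4902 0.1006] [0.1314 0.1345 0.1305 0.1341] [ -0.9466 -91.2973 178.8805  89.0801]
win side [0.4897 0.0999] [0.0571 0.0537 0.0571 0.0529] [ -0.3633 -90.8196 178.8479  89.1449]
stopper [ 0.6221 -0.0978  0.026 ]
flask [ 0.3864 -0.1068  0.05  ]
```

Candidates for the pin: side (302,345)/top (425,228), upright in the block; side (317,295)/top (352,217), lying and larger; side (232,381)/top (435,284), lying and small. The one in the block fits: the top of its handle reads 17–18 mm square, and both cameras agree on its position to within 2 mm when I take its height as 90 mm. The enlarged crop shows it upright in the block. The top crop also shows a dark spot about 14.5 mm across on the plate at about (232,223). I'll start the feeling there.

```bash
cat >> h.py <<'E'
def down(deg):
    a=np.radians((deg+90)/2); return [np.cos(a),np.sin(a),0,0]
E
python3 - <<'E'
from h import *
from cell import *
import cv2
P=[.4778,-.2703]; q=down(69.5)
try:
    bot.move_to([*P,.20],q); print(bot.current_time(),bot.current_eef_pos(),bot.current_q())
    bot.move_straight([*P,.12],q,feed=.15)
except bot.Unreachable as e: print("unr",e)
for n in("side","top"): cv2.imwrite(f"pics/{n}1.png",cv2.resize(snapshot(n)["color"][:,:,::-1][(200 if n=="side" else 130):(400 if n=="side" else 330),(200 if n=="side" else 330):(400 if n=="side" else 530)],(400,400)))
a=np.hstack([cv2.imread("pics/side1.png"),cv2.imread("pics/top1.png")]); cv2.imwrite("pics/m1.png",a)
print(bot.current_time(),bot.current_eef_pos(),bot.current_gripper_width(),bot.current_wrist_force())
E
```

```text
3.45 [ 0.47827731 -0.26953026  0.19996934] [ 0.22362921  0.13979197  0.23047869  1.75498476 -0.0337603   1.25068911
  1.67688195]
4.2333 [ 0.47860885 -0.27067585  0.12129854] 1.001162041256753 [ 0.69589157 -0.01390096  0.23407677]
```

View pics/m1.png

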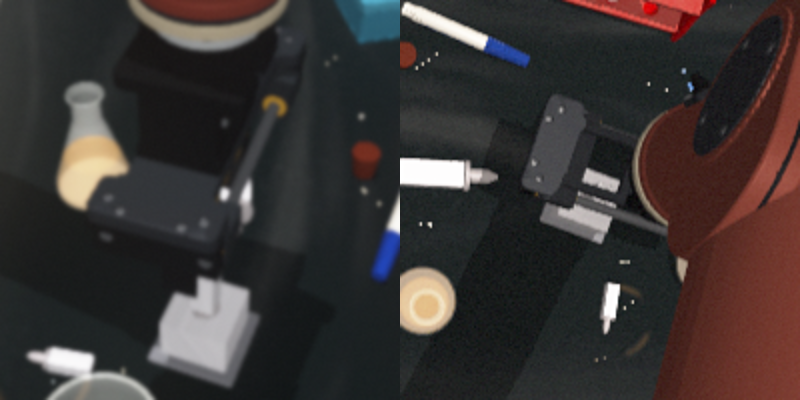

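```bash
python3 - <<'E'
from h import *
j=np.array([np.cos(np.radians(69.5)),np.sin(np.radians(69.5)),0])
c=np.array([.4786,-.2707,.121])
for s in(-.05,0,.05):
    a=proj("side",c+j*s); b=proj("top",c+j*s)
    print(s,(a-[200,200])*2,(b-[330,130])*2+[400,0])
E
```

```text
-0.05 [179.63595115 290.88161051] [669.71730644 209.52275562]
0 [205.89697127 233.43315295] [614.78365263 190.53315602]
0.05 [229.33949187 182.15042883] [559.83121566 171.5370634 ]
```

```bash
python3 - <<'E'
import cv2
from cell import *
s=snapshot("side")["color"][:,:,::-1]
cv2.imwrite("pics/side2.png",cv2.convertScaleAbs(cv2.resize(s[220:390,230:400],(600,600),interpolation=cv2.INTER_CUBIC),alpha=1.5,beta=20))
E
```

```text
(no output)
```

View pics/side2.png

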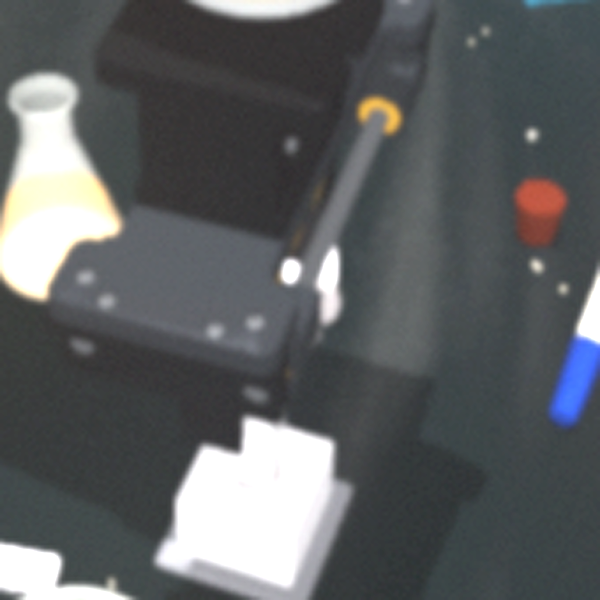

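The open jaws straddle the handle as the kinematics predict, so I'll descend and grip.

```bash
python3 - <<'E'
from h import *
from cell import *
import cv2
np.set_printoptions(precision=4,suppress=True)
P=[.4778,-.2703]; q=down(69.5)
print(bot.move_straight([*P,.053],q,feed=.06,stop_force=6)); print(bot.current_eef_pos(),bot.current_wrist_force())
hand.grab(40); print(bot.current_gripper_width(),bot.current_eef_pos(),bot.current_wrist_force(),bot.current_time())
bot.move_straight([*P,.19],q,feed=.12)
bot.wait(.2)
print(bot.current_gripper_width(),bot.current_eef_pos(),bot.current_wrist_force(),bot.current_moment(),bot.current_time())
s=snapshot("side")["color"][:,:,::-1]
cv2.imwrite("pics/side3.png",cv2.convertScaleAbs(cv2.resize(s[190:390,200:400],(600,600),interpolation=cv2.INTER_CUBIC),alpha=1.4,beta=20))
E
```

```text
False
[ 0.4782 -0.2705  0.0535] [-0.0288  0.3858  0.3567]
0.20498150434673626 [ 0.4778 -0.2703  0.053 ] [ 0.2149 -0.2489 -0.3142] 6.6667
0.2062454321365449 [ 0.4775 -0.2702  0.1894] [0.062  0.265  0.4194] [-0.0012 -0.0282  0.0111] 8.1583
```

View pics/side3.png

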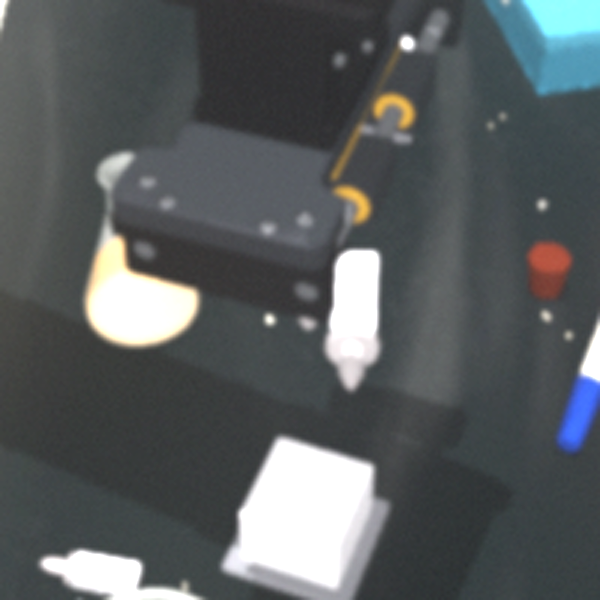

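```bash
python3 - <<'E'
from h import *
for z in (.156,.176,.18,.226): print((proj("side",[.4775,-.2702,z])-[200,190])*3, proj("top",[.4775,-.2702,z]))
E
python3 - <<'E'
import cv2
from cell import *
s=snapshot("top")["color"][:,:,::-1]
cv2.imwrite("pics/top3.png",cv2.convertScaleAbs(cv2.resize(s[130:330,330:530],(600,600),interpolation=cv2.INTER_CUBIC),alpha=1.4,beta=20))
E
```

```text
[306.71986224 326.0578899 ] [442.91672304 224.35249361]
[306.93537184 293.79818443] [446.46558982 223.39633811]
[306.97960391 287.17707071] [447.19816141 223.19896458]
[307.51752953 206.65480135] [456.22347052 220.76731541]
```

View pics/top3.png

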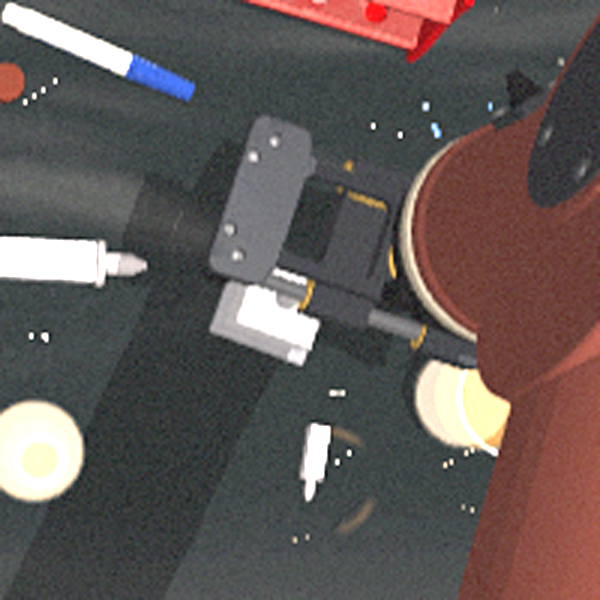

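The side view shows the pin's tip at crop (308,323), where (307,326) was predicted, so it hangs upright in the grip. The block is empty in the top view. Next I'll go over the spot and touch down lightly.

```bash
python3 - <<'E'
from h import *
from cell import *
np.set_printoptions(precision=4,suppress=True)
S=[.498,.0914]; q=down(69.5)
print(kin.inverse_kinematics([*S,.12],q))
bot.move_to([*S,.19],q); print(bot.current_time(),bot.current_eef_pos())
bot.move_straight([*S,.095],q,feed=.12); bot.wait(.3)
f0=bot.current_wrist_force(); print(bot.current_time(),bot.current_eef_pos(),f0)
r=bot.move_straight([*S,.079],q,feed=.012,stop_force=3)
print(r,bot.current_time(),bot.current_eef_pos(),bot.current_wrist_force()-f0)
bot.wait(.2)
print(bot.current_eef_pos(),bot.current_wrist_force()-f0)
E
```

```text
[-0.2192  0.1295 -0.0539  1.9346  0.0079  1.0777  0.9366]
9.6167 [0.4983 0.0899 0.19  ]
10.8583 [0.4982 0.0915 0.0954] [-0.8643  0.2206 -1.0798]
False 12.3417 [0.4981 0.0914 0.0791] [1.5702 0.7813 0.9385]
[0.498  0.0914 0.079 ] [ 2.3171 -0.7975  0.8759]
```

Tip is 4 mm below the plate's level with almost no vertical force, so it looks to be over the hole. I'll keep going down gently, watching the side force.

```bash
python3 - <<'E'
from h import *
from cell import *
np.set_printoptions(precision=3,suppress=True)
f0=np.array([-0.8643,0.2206,-1.0798]); q=down(69.5)
S=[.498,.0914]
for z in (.077,.075,.073):
    r=bot.move_straight([*S,z],q,feed=.01,stop_force=4)
    F=[]
    for i in range(8): bot.wait(.02); F.append(bot.current_wrist_force()-f0)
    print(r,bot.current_eef_pos(),np.mean(F,0),np.std(F,0),bot.current_time())
    if r: break
E
```

```text
False [0.498 0.091 0.077] [ 1.27  -0.016  0.393] [0.584 0.526 0.368] 13.025
False [0.498 0.092 0.075] [ 3.041  1.212 -0.264] [0.23  0.389 0.543] 13.5083
False [0.498 0.092 0.073] [3.838 2.353 0.09 ] [0.632 0.502 0.476] 13.9917
```

In the hole: the tip is 10 mm below the plate's top with no vertical force. The wall pushes it +x/+y, so I'll follow that force on the way down.

```bash
cat > ins.py <<'E'
from h import *
from cell import *
np.set_printoptions(precision=4,suppress=True)
f0=np.array([-0.8643,0.2206,-1.0798]); q=down(69.5)
def F(n=8):
    L=[]
    for i in range(n): bot.wait(.02); L.append(bot.current_wrist_force()-f0)
    return np.mean(L,0)
E
python3 - <<'E'
from ins import *
S=np.array([.498,.0914]); z=.073
for k in range(14):
    f=F()
    print(S,z,bot.current_eef_pos(),f,round(bot.current_time(),2))
    if np.linalg.norm(f)>10: break
    lat=f[:2]; n=np.linalg.norm(lat)
    if n>1.5: S=S+lat/n*min(.0006,.00015*n)
    if n<4: z=max(z-.002,.0632)
    r=bot.move_straight([*S,z],q,feed=.01,stop_force=6)
    if r: print("stop",bot.current_eef_pos(),F()); break
    if z<=.0632: print("end",bot.current_eef_pos(),F());break
E
```

```text
[0.498  0.0914] 0.073 [0.4982 0.0916 0.0731] [ 3.9834  2.67   -0.0632] 14.12
[0.4985 0.0917] 0.073 [0.4984 0.0916 0.073 ] [2.426  1.9299 1.3924] 14.51
[0.4989 0.092 ] 0.071 [0.4986 0.0919 0.0708] [ 1.8736  0.6295 -0.1837] 15.0
[0.4991 0.0921] 0.06899999999999999 [0.4991 0.092  0.069 ] [ 0.7441 -0.4257 -0.0054] 15.48
[0.4991 0.0921] 0.06699999999999999 [0.4992 0.0921 0.067 ] [ 1.1493 -0.2472  0.2009] 15.97
[0.4991 0.0921] 0.06499999999999999 [0.4992 0.0921 0.065 ] [0.7287 0.0192 0.0653] 16.45
end [0.4991 0.0921 0.0631] [ 1.1255 -0.1474  0.3575]
```

```bash
python3 - <<'E'
from ins import *
import cv2
S=[.4991,.0921]
for z in (.0624,.0616,.0608,.060,.059):
    r=bot.move_straight([*S,z],q,feed=.008,stop_force=5); f=F()
    print(r,bot.current_eef_pos(),f,bot.current_gripper_width(),bot.current_time())
    if f[2]>3.2 or r: break
for n,c in(("side",(150,220)),("top",(150,150))):
    s=snapshot(n)["color"][:,:,::-1]
    y,x=(150,230) if n=="side" else (170,170)
    cv2.imwrite(f"pics/{n}4.png",cv2.convertScaleAbs(cv2.resize(s[y:y+120,x:x+120],(400,400),interpolation=cv2.INTER_CUBIC),alpha=1.3,beta=20))
cv2.imwrite("pics/m4.png",np.hstack([cv2.imread("pics/side4.png"),cv2.imread("pics/top4.png")]))
E
```

```text
False [0.4993 0.0921 0.0626] [ 0.2926 -0.3674  2.4952] 0.20332290508025797 17.3
False [0.4992 0.0921 0.0617] [ 1.1178 -0.3434  4.269 ] 0.2009494473577645 17.6833
```

View pics/m4.png

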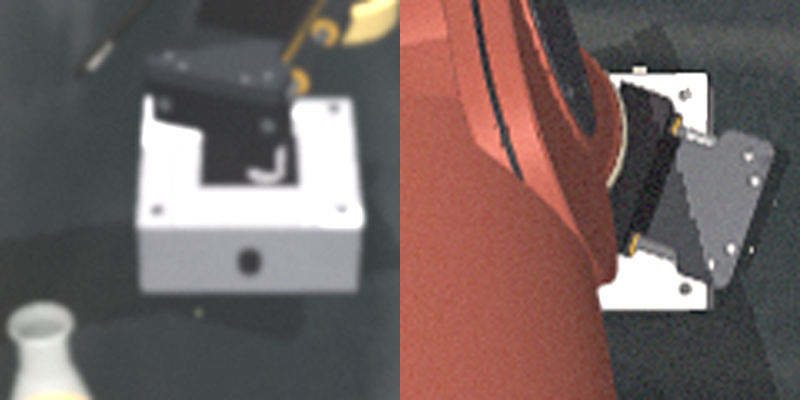

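The collar is in the window and resistance began at a nominal tip height of about 30 mm, as it should when home. I'll ease back to about 2 N, release and withdraw.

```bash
python3 - <<'E'
from ins import *
import cv2
S=[.4991,.0921]
bot.move_straight([*S,.0624],q,feed=.008); print(F(),bot.current_eef_pos())
hand.open_gripper(); print(bot.current_gripper_width(),F())
bot.move_straight([*S,.16],q,feed=.06)
bot.move_to([.55,-.12,.30],q)
print(bot.current_eef_pos(),bot.current_time())
for n in("side","top"):
    s=snapshot(n)["color"][:,:,::-1]; cv2.imwrite(f"pics/{n}5f.png",s)
    y,x=(150,250) if n=="side" else (180,180)
    cv2.imwrite(f"pics/{n}5.png",cv2.resize(s[y:y+100,x:x+100],(400,400),interpolation=cv2.INTER_CUBIC))
cv2.imwrite("pics/m5.png",np.hstack([cv2.imread("pics/side5.png"),cv2.imread("pics/top5.png")]))
E
```

```text
[ 1.9119 -0.4138  2.9364] [0.4992 0.0921 0.0624]
0.9998240024356335 [ 0.9841 -0.3534  0.5608]
[ 0.5498 -0.1182  0.2989] 22.3917
```

View pics/m5.png

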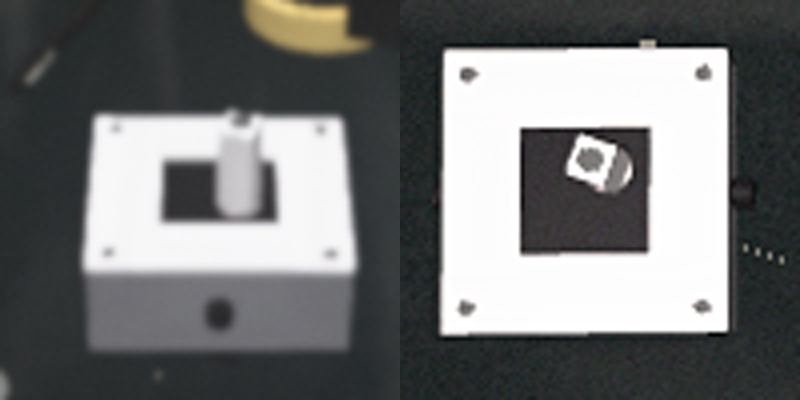

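View pics/side5f.png

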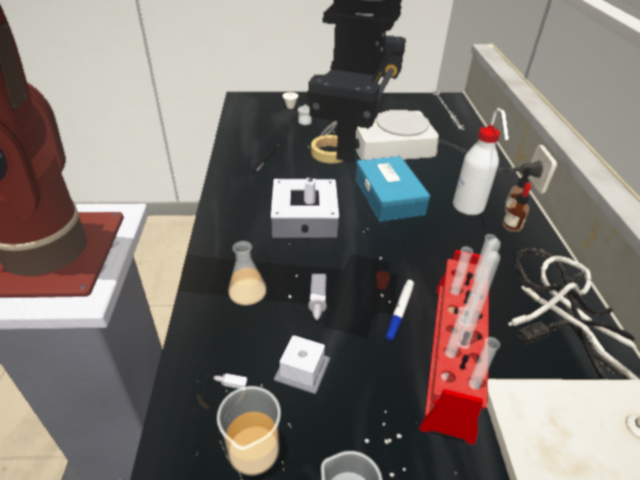

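```bash
python3 - <<'E'
from h import *
for z in(.1,.106): print(px("top",227.5,220,z),px("side",309.75,180.25,z))
print(px("top",180+(615-400)/4,180+170/4,.054))
E
```

```text
[0.49818415 0.09182764 0.1       ] [0.49895998 0.09201102 0.1       ]
[0.49764222 0.09078916 0.106     ] [0.49859512 0.08286211 0.106     ]
[0.49743843 0.08838372 0.054     ]
```

With the handle's top taken at 100 mm (home), the two cameras agree on it to within 1 mm, and it lies over the insertion point, so the pin is upright. Flask and stopper show at the same pixels as at the start. I'm handing in.

```bash
python3 - <<'E'
from cell import *
print(bot.current_wrist_force(),bot.current_time()); print(workorder.sign_off())
E
```

```text
[0.0038936  1.52565812 0.73255762] 22.4917
the job is handed in; nothing more can be done
None
```

The locating pin is out of its parking block and stands upright, fully home, in the hole of the black plate. I handed the job in at 22.5 s; the sign-off reports no verdict.

- **Finding the hole:** A dark spot on the plate in the top picture gave me the starting point, about 9 mm in x and 10 mm in y from the window's centre. The tip dropped into the hole there on the first touch, so no sliding search was needed. I then followed the light side force on the way down. The largest averaged force I read was about 5 N.
- **Seating:** Resistance began with the tip nominally at 30 mm. I pressed to about 4 N, eased back to about 3 N, then let go.
- **Last checks:** Both cameras put the top of the handle over the insertion point within 1 mm when taken at the home height of 100 mm; at 106 mm they disagree by 8 mm. The flask and stopper show no visible shift, and the gripper is clear of everything.
- **Disagreements:** The two cameras differed by up to about 2–3 mm on the stage's centre. A rough pixel reading of the collar, which the handle half hid in the top view, came out about 4 mm off in y. I put no weight on it.

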